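Square the culture dish and hold the viewer's lever at half travel

ROBOT

A 6-joint arm with a two-finger parallel gripper is mounted at the origin on the work surface. World frame = base frame: x ahead of the robot, y to its left, z up, the work surface at z = 0. Lengths are in m, angles in degrees, forces in N, time in s.
With the tool pointing down it reaches from about 0.35 to 0.875 m from the base axis. Payload 4.2 kg.
Tool frame: the origin (TCP) lies on the front face of the gripper's body, between the roots of the fingers; the fingertips stand 70 mm ahead of it and the grasp point (between the pads) lies 51 mm ahead of it; z points along the fingers, y is the line along which they close (so a half turn about z gives the same grasp; the last joint's range is limited). The gripper opens to 87 mm and grips with 3 to 60 N. Pads are 19 mm wide; open, the fingers measure 117 mm over their backs; the gripper's body (75 mm by 190 mm) begins 51 mm behind the grasp point.
Start: joints at [83.457, 22.042, 0.453, 0, -68.411, -14.817], TCP at [0.228, 0.582, 0.292] pointing down, gripper open.
Joint ranges: [-179.83, 179.83], [-69.29, 118.12], [-61.27, 80.66], [-181.25, 117.63], [-171.15, -9.14], [-177.46, 177.46]. Speed limits (degrees/s): [159.86, 159.86, 180, 180, 180, 180].

INTERFACE

Orientations are given as a 3x3 rotation matrix whose columns are the frame's x, y, z axes.
In Python, from station import r gives the robot as it stands.
- The arm moves only by the shell command python3 -m pendant 'ROWS' [OPENING]. ROWS is JSON, a list of rows, each a list of 2 entries, a list of its own where there are three numbers: the shift along the tool's x, y, z in mm, then the turn, a rotation vector about the tool's x, y, z in rad. A call has 1 to 10 rows; each row is the pose to reach, as a shift and turn from the pose commanded when the call began, along the tool's axes at that moment; what a row does not reach only later rows make up. A row lasts 1/10 s, in which the tool goes at most 50 mm and 8.59 degrees, less where a joint would pass 70% of its speed; a pose out of reach is approached as far as the arm can. A call with a gripper value outside its range is refused whole. OPENING is the opening, from 0 (shut) to 1 (fully open), set as the call begins (- or left out, the last holds). The fingers move at their own pace and stop on an object; the grip force is fixed at half the most. Time passes only in rows, so rows that repeat a pose let the fingers close. It gives the time, the measured TCP pose, the force, the opening and the grip force at its end, in the units of the state.
- r.sense(): the state, without advancing time (a new reading comes with each control period).
- r.capture(name): name is "side" or "top" or "wrist"; returns a dict with "frame" (420x560x3 uint8, red, green, blue), "vertical_fov" (degrees; the focal length in pixels is half the picture's height over the tangent of half this angle, whatever the lens; pixels are square), "cx", "cy" (the principal point, pixels), "rvec" (rotation vector, rad) and "tvec" (3), from world to camera coordinates, as OpenCV has them. Camera axes: x right, y down, z forward; pixel columns grow to the right and rows downward; lengths in m; the calibration is good to about 2 mm. A picture is of the moment at which its call begins. There is no depth.
- r.finish_job(): hands the job in; it is judged then, once.
The state is a dict: "time_s": time; "joints": joint angles; "joint_velocities": joint speeds; "effort": joint torques, N m; "tcp_pos": TCP position; "ee_rot": TCP orientation; "wrist_force": force on the tool from outside, world axes, zero at the start; "moment": the same for the moment, N m; "gripper_width": opening from 0.0 (shut) to 1.0 (fully open); "gripper_force": force on a finger pad.
Only numpy, scipy, OpenCV 4.12 (cv2) and the standard library are available. Lean on these libraries where they do the work, as an engineer would, in place of code of your own. Each camera call takes 0.05 s, during which the arm holds its last target. There are 200 camera calls.

TASK

Push the square culture dish on the viewing plate into the corner of the two fences until it sits flat, square and flush against both, and only then press the spring-loaded hold-to-run lever down to half its travel, where its arm lies level, and finish while still holding it there. Never push the lever through to its bottom stop, which trips the cut-out, and leave the other things on the bench where they are.

Things in the scene. Friction and masses are not known exactly. Their poses are not given: they have to be found in the camera images.
- viewer: low square viewing plate for culture dishes, white housing with a dark top, fixed to the bench, 180 x 180 mm; origin under its centre at bench height, z up. Its flat top is 25 mm above the bench. Two straight aluminium fences, 8 mm thick and standing 14 mm above the top, run along its +x edge and its +y edge and meet in a corner; the -x and -y edges are open. It stands left or right of the robot's centre line, the lever box on the other side, and is turned up to 0.25 rad
- fence_corner (a point): inner corner of the two fences at the level of the plate's top (82, 82, 25 mm in the viewer's frame); same axes as the viewer: the fences' inner faces lie at x = 0 and at y = 0 of this point, and the plate extends to -x and -y
- dish: square lidded culture dish with seedlings, clear plastic on white gel, 100 x 100 x 17 mm, 90 to 180 g; lies loose on the viewing plate, lid on as one rigid piece; origin at the centre of its underside, x and y along its sides, z up. It starts 20 to 52 mm short of its place along each fence direction and turned up to 0.2 rad to the fences. Too wide to grip across: push it at the sides. In place its centre is 50 mm from each fence
- switch: lever box, fixed to the bench: flat grey box 170 x 90 x 30 mm that carries the hold-to-run lever; origin under its centre at bench height, z up. The lever's hinge pin runs along y at x = +60 mm, 70 mm above the bench; its arm points to the box's -x (about towards the robot; the box is turned up to 0.3 rad). Nothing lies between the arm and the box top 30 mm above the bench
- lever (a joint): angle of the spring-loaded lever (rad): 0 = let go, arm rising 0.2 rad towards its pad; grows as the pad is pressed down; 0.2 = half travel, arm level; 0.4 = bottom stop. The spring returns it; pressing at the pad takes about 3 N to start, 6 N at half travel, 10 N at the bottom
- lever_pad (a point): centre of the top face of the lever's black pad, 50 x 50 x 12 mm, 110 mm from the hinge pin; moves with the lever. About 98 mm above the bench when let go, 76 mm at half travel (pad then level, 50 mm to the -x side of the box's origin), 54 mm at the bottom
- round_dish: round lidded petri dish, 90 mm across, 16 mm high; bystander, origin at the centre of its underside
- dish_stack: stack of three round petri dishes, 90 mm across, 48 mm high; bystander, origin at the centre of its underside
- tweezers: steel tweezers lying flat, 140 mm long, 8 mm high, between viewing plate and lever box; bystander, origin at the centre of its underside (near the middle of its length)
- scalpel: steel scalpel lying flat, 145 mm long, 5 mm high; bystander, origin at the centre of its underside (near the middle of its length)
- jar: closed glass jar, 64 mm across, 100 mm high; bystander, origin at the centre of its underside
- burner: unlit gas burner, 76 mm blue foot, 120 mm high; bystander, origin at the centre of its underside
- wash_bottle: closed white bottle, 60 mm across, 150 mm high; bystander, origin at the centre of its underside
There are look-alikes about, which are no part of the job. What is shaped like the dish but red is not meant.

How it is judged (in metres and radians):
On the way, in this order (a step that is already met when the one before it is completed fails the run):
1. the dish sits square and flush in the fence corner while the lever is still up (x of dish in the frame of fence_corner between -0.053 and -0.047 m and y of dish in the frame of fence_corner between -0.053 and -0.047 m and z of dish in the frame of fence_corner between -0.003 and 0.003 m and (angle between the x axis of dish and the x axis of viewer, either way round below 0.04 rad or angle between the x axis of dish and the y axis of viewer, either way round below 0.04 rad) and value of joint lever below 0.05 rad), for 0.2 s.
2. the robot holds the lever at half travel (value of joint lever between 0.13 and 0.27 rad and contact force between any of the fingers, the arm and switch above 2 N), for 0.2 s.
At the end, for the whole second after the job is handed in: The dish lies flat on the viewing plate within 3 mm of touching each fence and square to them within 0.04 rad, at rest, and the robot is pressing on the lever (over 2 N) and keeps it still between 0.13 and 0.27 rad (half travel is 0.2) (all of step 2 and x of dish in the frame of fence_corner between -0.053 and -0.047 m and y of dish in the frame of fence_corner between -0.053 and -0.047 m and z of dish in the frame of fence_corner between -0.003 and 0.003 m and (angle between the x axis of dish and the x axis of viewer, either way round below 0.04 rad or angle between the x axis of dish and the y axis of viewer, either way round below 0.04 rad) and velocity of joint lever between -0.1 and 0.1 rad/s and linear speed of dish below 0.01 m/s); the arm keeps its last pose, push and grip.
It fails at once if the lever is pushed to its bottom stop (beyond 0.36 rad) (value of joint lever above 0.36 rad).
It fails at once if a bystander is moved by more than 30 mm or knocked over (distance of any of round_dish, dish_stack, tweezers, scalpel, jar, burner, wash_bottle from where it was at the start of the episode above 0.03 m or angle between any of round_dish, dish_stack, tweezers, scalpel, jar, burner, wash_bottle's own z axis and vertical above 0.5 rad).
It also fails if it takes over 58 s, if anything falls off the work surface, if the arm or the gripper's body presses on something with over 40 N, if the wrist force passes 120 N, or if a joint passes its speed limit or range.

## Working session

There is one attempt and no reset: what is moved stays moved. The work goes in short steps, Python scripts to look and compute and a shell command to move; the robot and the scene stay as the last step left them, time stands still between calls to the robot, and variables do not carry over. Pictures are saved under pics/ and viewed, at most 10 in all, crops included, and the job is handed in when it is done.

```bash
ls; mkdir -p pics
cat > h.py <<'E'
import numpy as np, cv2
from station import r
def cap(n):
    c=r.capture(n); f=210/np.tan(np.radians(c['vertical_fov']/2))
    c['K']=np.array([[f,0,c['cx']],[0,f,c['cy']],[0,0,1]]); c['R']=cv2.Rodrigues(np.array(c['rvec'],float))[0]; c['t']=np.array(c['tvec'],float).ravel(); return c
def ray(c,uv,z):
    o=-c['R'].T@c['t']; d=c['R'].T@np.linalg.inv(c['K'])@np.array([uv[0],uv[1],1.]); return o+d*(z-o[2])/d[2]
def save(c,name,crop=None,s=1):
    im=np.array(c['frame'])[:,:,::-1]
    if crop: im=im[crop[1]:crop[3],crop[0]:crop[2]]
    cv2.imwrite('pics/'+name,cv2.resize(im,None,fx=s,fy=s,interpolation=cv2.INTER_CUBIC))
E
python3 - <<'E'
from h import *
import pickle
t=cap('top');s=cap('side');w=cap('wrist')
pickle.dump((t,s,w),open('c0.pkl','wb'))
save(t,'top0.png');save(s,'side0.png')
for c in(t,s,w):print(c['K'][0,0],c['cx'],c['cy'],-c['R'].T@c['t'],c['R'][2])
x=r.sense();print(x)
E
```

```text
pics
423.384247872656 287.95045523323006 205.09694004862163 [2.66815033e-01 9.57593198e-04 1.17090456e+00] [ 0.2136899  -0.00205432 -0.97689938]
475.21973784902843 282.3888118622281 208.87402336047566 [ 0.23272923 -0.90073047  0.76423798] [ 0.2088048   0.78181131 -0.58751308]
324.3716567997932 287.48972829102973 212.49013338346896 [0.29694286 0.55578279 0.38256954] [-0.25185959  0.09645417 -0.96294514]
{'time_s': 0.15, 'joints': array([ 8.34580930e+01,  2.20812557e+01,  3.97444677e-01, -1.79228719e-02,
       -6.84109467e+01, -1.48190386e+01]), 'joint_velocities': array([-0.03823936, -0.09126366,  0.35201679,  0.06395401,  0.01242254,
       -0.04762343]), 'effort': array([ 2.59675126e-04, -3.91051805e+01,  1.87586671e+01,  4.22228739e+00,
        1.23450346e-02, -1.37294933e-04]), 'tcp_pos': array([0.22749335, 0.58176972, 0.29140897]), 'ee_rot': array([[ 9.31262326e-01, -3.64349080e-01, -4.77393560e-04],
       [-3.64349365e-01, -9.31260945e-01, -1.60990991e-03],
       [ 1.41991218e-04,  1.67318649e-03, -9.99998590e-01]]), 'wrist_force': array([-0.25636255, -0.87771457,  0.3052017 ]), 'moment': array([ 0.00219281, -0.02299936, -0.02919465]), 'gripper_force': 0.0, 'gripper_width': 0.9994230653674299}
```

View pics/top0.png

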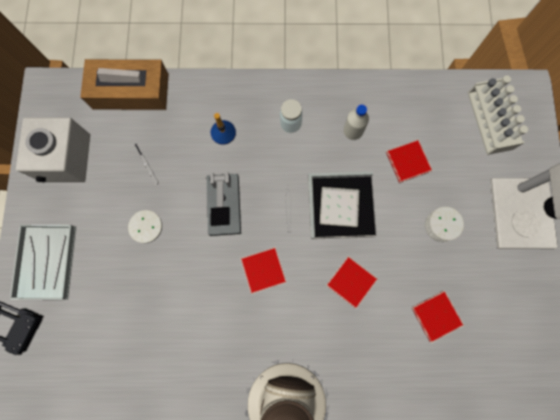

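View pics/side0.png

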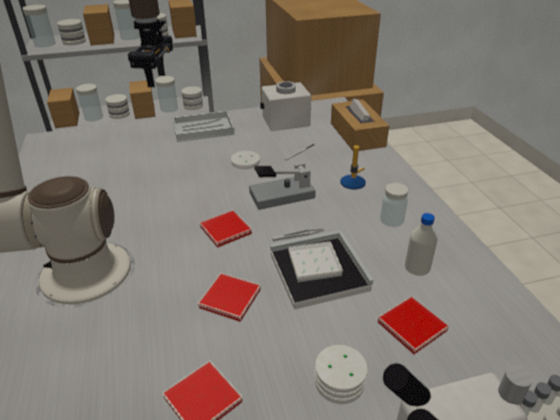

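The top view shows the white dish with seedlings at (340,207) on the dark plate (343,206). The lever box is at (223,204), with its black pad at (220,216). Dish look-alikes are the red squares at (264,270), (352,282), (409,161) and (438,316), and the round dishes at (145,226) and (446,224). I choose the white square on the plate and check it in a close crop.

Run:
```python
from h import *
import pickle
t,s,w=pickle.load(open('c0.pkl','rb'))
a=cv2.resize(np.array(t['frame'])[165:250,190:390],None,fx=4,fy=4,interpolation=cv2.INTER_CUBIC)
b=cv2.resize(np.array(s['frame'])[155:310,230:390],None,fx=1.6,fy=1.6,interpolation=cv2.INTER_CUBIC)
c=np.zeros((340+b.shape[0],800,3),np.uint8);c[:340]=a;c[340:,:b.shape[1]]=b
cv2.imwrite('pics/crop0.png',c[:,:,::-1]);print(c.shape)
```

```text
(588, 800, 3)
```

View pics/crop0.png

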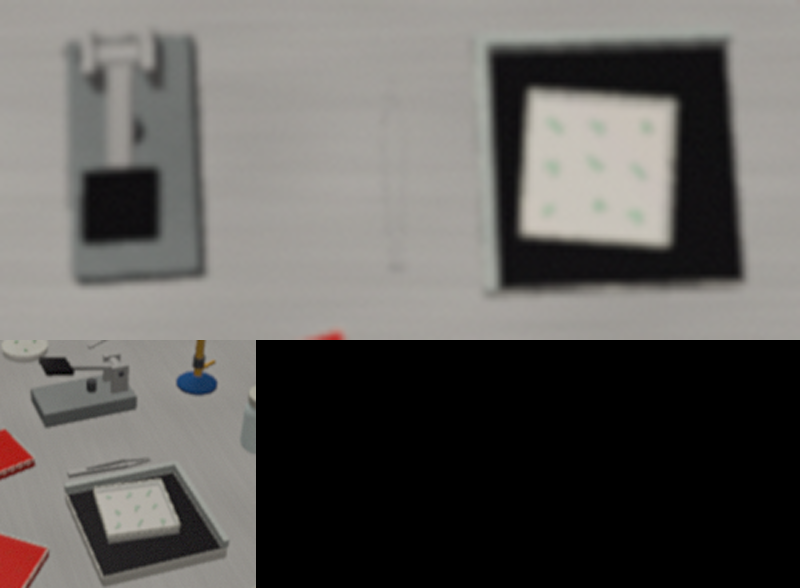

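The crop confirms it: the white seedling dish lies on the plate, with the fences along the top (+x) and left (+y) edges. Next I measure the plate, dish and lever.

Run:
```python
from h import *
import pickle
t,s,w=pickle.load(open('c0.pkl','rb'))
def quad(m,c,z,roi):
    mm=np.zeros_like(m);x0,y0,x1,y1=roi;mm[y0:y1,x0:x1]=m[y0:y1,x0:x1]
    k=max(cv2.findContours(mm,cv2.RETR_EXTERNAL,cv2.CHAIN_APPROX_NONE)[0],key=cv2.contourArea)
    h=cv2.convexHull(k)[:,0].astype(float)
    P=np.array([ray(c,p,z)[:2] for p in h]); 
    R=cv2.minAreaRect((P*1000).astype(np.float32)); print(R); print(cv2.boxPoints(R).round(0).tolist())
f=np.array(t['frame']).astype(int); v=f.max(2)
dark=((v<70)*255).astype(np.uint8); wh=((v>165)*255).astype(np.uint8)
quad(dark,t,.025,(300,165,390,250))
x0,y0=315,183
quad(wh,t,.042,(317,184,365,230))
quad(dark,t,.098,(200,200,240,235))
g=((v<135)*255).astype(np.uint8)
quad(g,t,.03,(195,170,248,245))
# hinge & side pad
```

```text
((517.0794677734375, -154.10989379882812), (168.37660217285156, 164.2618408203125), 1.9290717840194702)
[[430.0, -75.0], [436.0, -239.0], [604.0, -233.0], [598.0, -69.0]]
((509.90643310546875, -140.59902954101562), (96.03114318847656, 96.11116027832031), 85.88505554199219)
[[459.0, -185.0], [554.0, -192.0], [561.0, -96.0], [465.0, -89.0]]
((472.39166259765625, 175.14279174804688), (47.496002197265625, 48.996551513671875), 1.8631725311279297)
[[448.0, 199.0], [449.0, 150.0], [497.0, 151.0], [495.0, 200.0]]
((519.1906127929688, 176.10287475585938), (175.78541564941406, 93.12095642089844), 3.974205255508423)
[[428.0, 216.0], [435.0, 124.0], [610.0, 136.0], [604.0, 229.0]]
```

```bash
cat >> h.py <<'E'
def togo(p,yaw):
    """shift mm, turn rad in tool axes to reach tcp p, tool x at yaw, z down"""
    from scipy.spatial.transform import Rotation as Ro
    s=r.sense();R=np.array(s['ee_rot']);c,k=np.cos(yaw),np.sin(yaw)
    T=np.array([[c,k,0],[k,-c,0],[0,0,-1]])
    print('t',s['time_s'],'tcp',np.array(s['tcp_pos']).round(4),'yaw',np.arctan2(R[1,0],R[0,0]).round(4),'F',np.array(s['wrist_force']).round(1),'go',(R.T@(np.array(p)-s['tcp_pos'])*1000).round(1),Ro.from_matrix(R.T@T).as_rotvec().round(4))
E
python3 -m pendant '[[[160,170,-60],[0,0,-0.12]],[[160,170,-60],[0,0,-0.12]],[[160,170,-60],[0,0,-0.12]],[[538,575,-60],[0,0,-0.41]],[[538,575,-60],[0,0,-0.41]],[[538,575,-60],[0,0,-0.41]],[[538,575,-60],[0,0,-0.41]],[[538,575,-60],[0,0,-0.41]],[[538,575,-60],[0,0,-0.41]],[[538,575,-60],[0,0,-0.41]]]' 0.45
python3 -c "
from h import *
togo((.52,-.15,.35),.034)"
```

```text
time_s: 1.15
tcp_pos: [0.4111, 0.1202, 0.3422]
ee_rot: [[0.999, 0.038, 0.0], [0.038, -0.999, 0.0], [0.0, -0.0, -1.0]]
wrist_force: [1.6, -0.1, 0.6]
gripper_width: 0.453
gripper_force: 0.0
t 1.15 tcp [0.4111 0.1202 0.3422] yaw 0.0379 F [ 1.6 -0.1  0.6] go [ 98.6 274.2  -7.9] [-0.0005 -0.0005  0.0039]
```

```bash
python3 -m pendant '[[[98,273,-8],[0,0,0.004]],[[98,273,-8],[0,0,0.004]],[[98,273,-8],[0,0,0.004]],[[98,273,-8],[0,0,0.004]],[[98,273,-8],[0,0,0.004]],[[98,273,-8],[0,0,0.004]],[[98,273,-8],[0,0,0.004]],[[98,273,-8],[0,0,0.004]],[[98,273,-8],[0,0,0.004]],[[98,273,-8],[0,0,0.004]]]'
python3 -c "
from h import *
togo((.52,-.15,.35),.034)
c=cap('wrist');save(c,'w1.png')
import pickle;pickle.dump(c,open('w1.pkl','wb'))"
```

```text
time_s: 2.15
tcp_pos: [0.5189, -0.1458, 0.3502]
ee_rot: [[0.999, 0.035, 0.0], [0.035, -0.999, 0.0], [0.0, -0.0, -1.0]]
wrist_force: [0.2, -0.4, -0.1]
gripper_width: 0.454
gripper_force: 0.0
t 2.15 tcp [ 0.5189 -0.1458  0.3502] yaw 0.035 F [ 0.2 -0.4 -0.1] go [1.  4.2 0.2] [-0.0001 -0.0003  0.001 ]
```

View pics/w1.png

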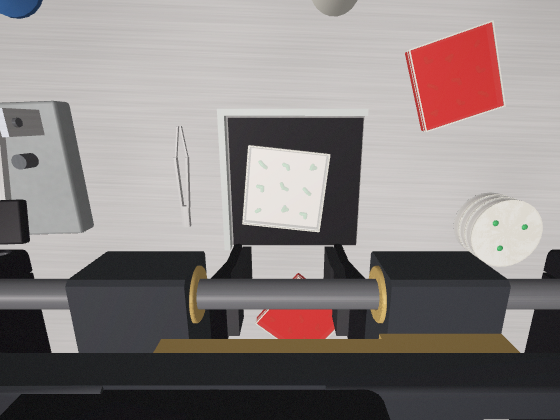

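The wrist view shows the plate with its inner fence corner near (228,117) and the dish at (287,188). Tweezers lie at (184,175) and the round-dish stack at (500,230). I fit lines to these edges.

```bash
cat >> h.py <<'E'
def edges(c,m,side,rng,lim,z):
    """m bool mask; side L/R/T/B; for rows/cols in rng find extreme mask pixel inside lim=(lo,hi); fit world line"""
    P=[]
    for i in rng:
        a=m[i,lim[0]:lim[1]] if side in'LR' else m[lim[0]:lim[1],i]
        k=np.flatnonzero(a)
        if len(k)==0: continue
        e=(k[0]-.5 if side in'LT' else k[-1]+.5)+lim[0]
        P.append(ray(c,(e,i) if side in'LR' else (i,e),z)[:2])
    P=np.array(P,np.float32);vx,vy,x,y=cv2.fitLine(P,cv2.DIST_HUBER,0,.001,.001).ravel()
    res=(P-[x,y])@[-vy,vx]
    a=np.arctan2(vy,vx); a=(a+np.pi/4)%(np.pi/2)-np.pi/4
    print(side,'pt',np.array([x,y]).round(4),'ang',round(float(a),4),'rms',res.std().round(4)); return np.array([x,y,vx,vy])
def meet(a,b):
    s=np.linalg.solve(np.array([a[2:],-b[2:]]).T,b[:2]-a[:2]); return a[:2]+s[0]*a[2:]
E
python3 - <<'E'
from h import *
import pickle
c=pickle.load(open('w1.pkl','rb'));v=np.array(c['frame']).astype(int).max(2)
d=v<80
L=edges(c,d,'L',range(130,230),(215,245),.025);T=edges(c,d,'T',range(240,355),(105,135),.025);R=edges(c,d,'R',range(125,235),(340,380),.025);B=edges(c,d,'B',list(range(260,310)),(236,250),.025)
print('corner',meet(L,T),meet(R,T))
w=v>150
a=edges(c,w,'L',range(155,215),(233,290),.042);b=edges(c,w,'R',range(160,225),(280,345),.042)
e=edges(c,w,'T',range(255,320),(130,180),.042);f=edges(c,w,'B',range(255,315),(190,243),.042)
q=[meet(a,e),meet(b,e),meet(b,f),meet(a,f)];print(np.array(q).round(4),np.mean(q,0),[np.linalg.norm(q[i]-q[i-1]) for i in range(4)])
E
```

```text
L pt [ 0.5374 -0.0705] ang 0.0325 rms 0.0004
T pt [ 0.5994 -0.1761] ang 0.0344 rms 0.0
R pt [ 0.5166 -0.238 ] ang 0.0334 rms 0.0004
B pt [ 0.4312 -0.1484] ang 0.0345 rms 0.0
corner [ 0.59571344 -0.06855437] [ 0.6014478  -0.23512895]
L pt [ 0.5156 -0.0915] ang -0.0739 rms 0.0003
R pt [ 0.5095 -0.192 ] ang -0.0712 rms 0.0004
T pt [ 0.5614 -0.143 ] ang -0.0731 rms 0.0003
B pt [ 0.4599 -0.1432] ang -0.0755 rms 0.0004
[[ 0.5649 -0.0951]
 [ 0.5575 -0.1955]
 [ 0.4565 -0.1883]
 [ 0.4641 -0.0876]] [ 0.51077557 -0.14162718] [np.float32(0.10100988), np.float32(0.10063721), np.float32(0.10125499), np.float32(0.100911036)]
```

```bash
cat >> h.py <<'E'
YAW=.0338;COR=np.array([.5957,-.0686])
def vw(x,y,z):
    c,k=np.cos(YAW),np.sin(YAW); return (COR[0]+c*x-k*y,COR[1]+k*x+c*y,z)
def wv():
    p=r.sense()['tcp_pos'];c,k=np.cos(YAW),np.sin(YAW);d=np.array(p[:2])-COR
    return np.array([c*d[0]+k*d[1],-k*d[0]+c*d[1]]).round(4)
E
python3 -c "
from h import *
togo(vw(-.165,-.07,.1),YAW)"
```

```text
t 2.2 tcp [ 0.5189 -0.1458  0.3503] yaw 0.0352 F [-0.4  0.3  0.4] go [-85.8  -4.6 250.2] [-0.0001 -0.0005  0.0014]
```

```bash
python3 -m pendant '[[[-43,-2,40],[0,0,0]],[[-86,-5,80],[0,0,0]],[[-86,-5,110],[0,0,0]],[[-86,-5,140],[0,0,0]],[[-86,-5,170],[0,0,0]],[[-86,-5,200],[0,0,0]],[[-86,-5,225],[0,0,0]],[[-86,-5,240],[0,0,0]],[[-86,-5,248],[0,0,0]],[[-86,-5,250],[0,0,0]]]'
python3 -c "
from h import *
togo(vw(-.1095,-.07,.1),YAW);c=cap('side');save(c,'s2.png',(200,170,440,330),3)"
```

```text
time_s: 3.2
tcp_pos: [0.433, -0.1442, 0.0996]
ee_rot: [[0.999, 0.034, -0.001], [0.034, -0.999, -0.0], [-0.001, 0.0, -1.0]]
wrist_force: [-1.3, -0.2, 0.8]
gripper_width: 0.452
gripper_force: 0.0
t 3.2 tcp [ 0.433  -0.1442  0.0996] yaw 0.0345 F [-1.3 -0.2  0.8] go [55.6 -0.  -0.4] [0.     0.0009 0.0007]
```

View pics/s2.png

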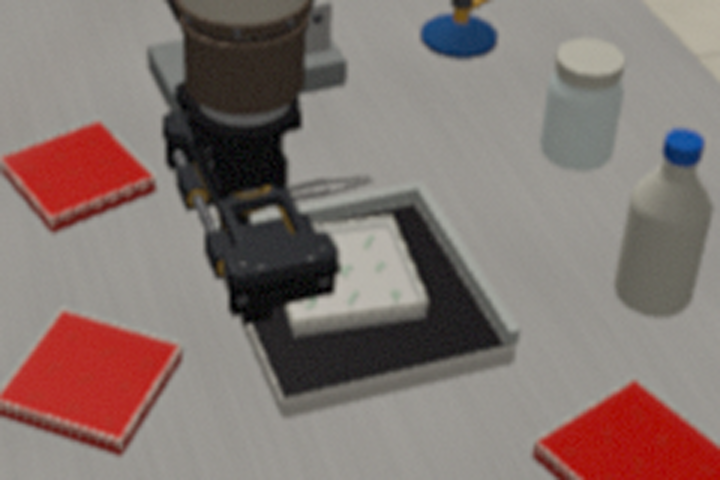

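The gripper is behind the dish's near (-x) face, with the dish lying clear in front. I push towards the +x fence.

```bash
python3 -m pendant '[[[5,0,0],[0,0,0]],[[10,0,0],[0,0,0]],[[15,0,0],[0,0,0]],[[20,0,0],[0,0,0]],[[24,0,0],[0,0,0]],[[28,0,0],[0,0,0]],[[32,0,0],[0,0,0]],[[36,0,0],[0,0,0]],[[40,0,0],[0,0,0]],[[44,0,0],[0,0,0]]]'
python3 -m pendant '[[[3,0,0],[0,0,0]],[[6,0,0],[0,0,0]],[[8,0,0],[0,0,0]],[[9,0,0],[0,0,0]],[[9,0,0],[0,0,0]]]'
python3 -c "
from h import *
print(wv());togo(vw(-.1095,-.07,.1),YAW)"
```

```text
time_s: 4.25
tcp_pos: [0.4774, -0.1432, 0.0999]
ee_rot: [[0.999, 0.033, -0.0], [0.033, -0.999, 0.0], [-0.0, -0.0, -1.0]]
wrist_force: [-0.3, -0.3, -0.1]
gripper_width: 0.452
gripper_force: 0.2
time_s: 4.75
tcp_pos: [0.4863, -0.143, 0.0999]
ee_rot: [[0.999, 0.033, 0.0], [0.033, -0.999, -0.0], [0.0, 0.0, -1.0]]
wrist_force: [-0.6, 0.3, -0.8]
gripper_width: 0.447
gripper_force: 0.0
[-0.1119 -0.0706]
t 4.75 tcp [ 0.4863 -0.143   0.0999] yaw 0.0333 F [-0.6  0.3 -0.8] go [ 2.4 -0.6 -0.1] [ 0.     -0.0004 -0.0005]
```

Force noise is about 1 N, so I continue in 1 mm steps until contact with the fence shows.

```bash
python3 -m pendant '[[[1,0,0],[0,0,0]],[[2,0,0],[0,0,0]],[[3,0,0],[0,0,0]],[[3,0,0],[0,0,0]]]'|grep -E "tcp|wrist"
python3 -m pendant '[[[0.7,0,0],[0,0,0]],[[1.5,0,0],[0,0,0]],[[1.5,0,0],[0,0,0]]]'|grep -E "tcp|wrist"
python3 -c "
from h import *
print(wv());c=cap('wrist');save(c,'w3.png',(120,60,480,300),2)"
```

```text
tcp_pos: [0.4889, -0.1429, 0.0999]
wrist_force: [-1.2, -0.1, 0.3]
tcp_pos: [0.4892, -0.1429, 0.0997]
wrist_force: [-5.7, 0.4, 3.1]
[-0.109  -0.0707]
```

View pics/w3.png

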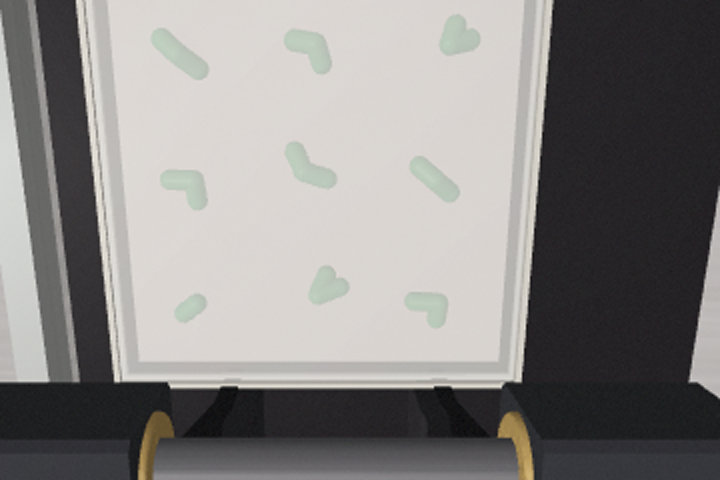

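```bash
python3 -m pendant '[[[-5,0,0],[0,0,0]],[[-15,0,0],[0,0,0]],[[-20,0,-20],[0,0,0]],[[-20,0,-60],[0,0,0]],[[-20,0,-80],[0,0,0]],[[-20,0,-80],[0,0,0]]]'|grep -E "tcp|wrist"
python3 -c "
from h import *
print(r.sense()['joints'].round(1));print(wv());togo(vw(-.05,-.20,.18),YAW+np.pi/2);c=cap('wrist');save(c,'w4.png');import pickle;pickle.dump(c,open('w4.pkl','wb'))"
```

```text
tcp_pos: [0.4726, -0.1435, 0.1834]
wrist_force: [-0.5, -0.0, -0.9]
[  2.   15.7 -26.6   0.1 -47.1  89.9]
[-0.1255 -0.0707]
t 6.1 tcp [ 0.4726 -0.1435  0.1834] yaw 0.0339 F [-0.5 -0.  -0.9] go [ 75.5 129.3   4.2] [ 0.0082 -0.0072 -1.5707]
```

View pics/w4.png

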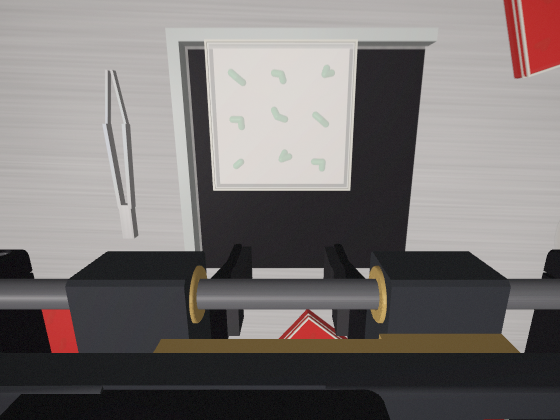

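The dish is now flush against the +x fence (its top edge meets the fence at row 40), and still needs about 20 mm towards +y. Joint 6 lacks range for +90°, so I turn the tool -90° and push with its back.

```bash
python3 -m pendant '[[[30,45,3],[0,0,0.15]],[[67,94,3],[0,0,0.30]],[[67,94,3],[0,0,0.45]],[[67,94,3],[0,0,0.6]],[[67,94,3],[0,0,0.75]],[[67,94,3],[0,0,0.9]],[[67,94,3],[0,0,1.05]],[[67,94,3],[0,0,1.2]],[[67,94,3],[0,0,1.35]],[[67,94,3],[0,0,1.49]]]'|grep -E "tcp|wrist"
python3 -c "
from h import *
print(wv());togo(vw(-.058,-.165,.1),YAW-np.pi/2)
c=cap('top');print(ray(c,(355,132),0))"
```

```text
tcp_pos: [0.54, -0.235, 0.1751]
wrist_force: [0.3, -0.5, 0.7]
[-0.0613 -0.1644]
t 7.15 tcp [ 0.54   -0.235   0.1751] yaw -1.4631 F [ 0.3 -0.5  0.7] go [ 0.9 -3.4 75.1] [0.0021 0.0009 0.0739]
[ 0.74385102 -0.19824666  0.        ]
```

```bash
python3 -m pendant '[[[1,-3,0],[0,0,0.074]],[[1,-3,25],[0,0,0.074]],[[1,-3,50],[0,0,0.074]],[[1,-3,66],[0,0,0.074]],[[1,-3,75],[0,0,0.074]],[[1,-3,75],[0,0,0.074]]]'|grep -E "tcp|wrist"
python3 -c "
from h import *
print(wv());togo(vw(-.058,-.1095,.1),YAW-np.pi/2)"
```

```text
tcp_pos: [0.5427, -0.2356, 0.0998]
wrist_force: [-0.6, -1.0, -0.5]
[-0.0586 -0.1652]
t 7.8 tcp [ 0.5427 -0.2356  0.0998] yaw -1.5298 F [-0.6 -1.  -0.5] go [-55.7  -1.   -0.1] [0.0039 0.0009 0.0072]
```

```bash
python3 -m pendant '[[[-6,0,0],[0,0,0.007]],[[-12,0,0],[0,0,0.007]],[[-18,0,0],[0,0,0.007]],[[-24,0,0],[0,0,0.007]],[[-29,0,0],[0,0,0.007]],[[-34,0,0],[0,0,0.007]],[[-39,0,0],[0,0,0.007]],[[-44,0,0],[0,0,0.007]],[[-48,0,0],[0,0,0.007]],[[-50,0,0],[0,0,0.007]]]'|grep -E "tcp|wrist"
python3 -m pendant '[[[-1,0,0],[0,0,0]],[[-2,0,0],[0,0,0]],[[-3,0,0],[0,0,0]],[[-4,0,0],[0,0,0]],[[-4,0,0],[0,0,0]]]'|grep -E "tcp|wrist"
python3 -m pendant '[[[-0.7,0,0],[0,0,0]],[[-1.5,0,0],[0,0,0]],[[-1.5,0,0],[0,0,0]]]'|grep -E "tcp|wrist"
python3 -c "
from h import *
print(wv());togo(vw(-.058,-.1095,.1),YAW-np.pi/2)"
```

```text
tcp_pos: [0.5418, -0.1856, 0.102]
wrist_force: [0.2, -0.7, 1.1]
tcp_pos: [0.5416, -0.1819, 0.1019]
wrist_force: [-0.4, 0.3, 0.0]
tcp_pos: [0.5416, -0.1803, 0.1019]
wrist_force: [0.2, 0.0, 0.7]
[-0.0579 -0.1098]
t 9.6 tcp [ 0.5416 -0.1803  0.1019] yaw -1.5378 F [0.2 0.  0.7] go [-0.3  0.1  1.9] [ 0.      0.0001 -0.0008]
```

```bash
python3 -m pendant '[[[-0.7,0,0],[0,0,0]],[[-1.2,0,0],[0,0,0]],[[-1.2,0,0],[0,0,0]]]'|grep -E "tcp|wrist"
python3 -m pendant '[[[-0.5,0,0],[0,0,0]],[[-1,0,0],[0,0,0]],[[-1,0,0],[0,0,0]]]'|grep -E "tcp|wrist"
python3 -c "
from h import *
print(wv());togo(vw(-.058,-.1095,.1),YAW-np.pi/2)"
```

```text
tcp_pos: [0.5416, -0.1795, 0.102]
wrist_force: [0.2, -3.1, -0.1]
tcp_pos: [0.5416, -0.1794, 0.1022]
wrist_force: [0.8, -6.1, -0.4]
[-0.0578 -0.1089]
t 10.2 tcp [ 0.5416 -0.1794  0.1022] yaw -1.5375 F [ 0.8 -6.1 -0.4] go [0.6 0.2 2.2] [-0.0002 -0.0015 -0.0005]
```

Both fences have been reached. I retreat and check with the wrist camera.

```bash
python3 -m pendant '[[[5,0,0],[0,0,0]],[[20,0,0],[0,0,0]],[[30,0,-20],[0,0,0]],[[30,0,-70],[0,0,0]],[[30,0,-120],[0,0,0]],[[0,0,-170],[0,0,0]],[[-30,0,-190],[0,0,0]],[[-50,0,-190],[0,0,0]],[[-60,0,-190],[0,0,0]],[[-60,0,-190],[0,0,0]]]'|grep -E "tcp|wrist"
python3 -c "
from h import *
print(wv());c=cap('wrist');save(c,'w5.png');import pickle;pickle.dump(c,open('w5.pkl','wb'))"
```

```text
tcp_pos: [0.5391, -0.1177, 0.2914]
wrist_force: [0.1, -0.2, -0.1]
[-0.0582 -0.0472]
```

View pics/w5.png

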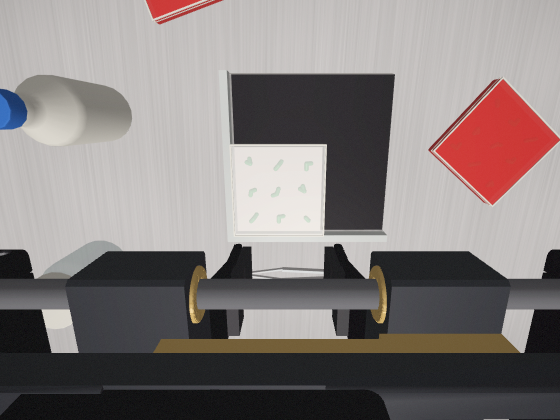

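The dish sits in the corner at (279,189), against the left (+x) and bottom (+y) fences. I measure it to confirm.

Run:
```python
from h import *
import pickle
c=pickle.load(open('w5.pkl','rb'));v=np.array(c['frame']).astype(int).max(2)
d=v<80
L=edges(c,d,'L',range(80,140),(215,260),.025);R=edges(c,d,'R',range(80,225),(340,410),.025);T=edges(c,d,'T',range(240,385),(60,100),.025);B=edges(c,d,'B',range(332,378),(200,245),.025)
print(meet(L,B))
w=v>130
e=edges(c,w,'T',range(245,315),(120,165),.042);b=edges(c,w,'R',range(155,225),(280,350),.042)
p=meet(e,b);k=p-COR;print(p,'viewer frame of dish -x-y corner',np.cos(YAW)*k[0]+np.sin(YAW)*k[1],-np.sin(YAW)*k[0]+np.cos(YAW)*k[1])
q=meet(L,B);k=p-q;print('rel fitted corner',np.cos(YAW)*k[0]+np.sin(YAW)*k[1],-np.sin(YAW)*k[0]+np.cos(YAW)*k[1])
togo((.47,.175,.3),0)
```

```text
L pt [ 0.6001 -0.2033] ang 0.0319 rms 0.0003
R pt [ 0.4318 -0.1609] ang 0.0331 rms 0.0003
T pt [ 0.5263 -0.2376] ang 0.0339 rms 0.0
B pt [ 0.4574 -0.0739] ang 0.033 rms 0.0067
[ 0.59587175 -0.06930971]
T pt [ 0.5558 -0.1685] ang 0.0335 rms 0.0
R pt [ 0.4993 -0.1204] ang 0.0403 rms 0.0003
[ 0.5012858  -0.17030758] viewer frame of dish -x-y corner -0.09779734401722115 -0.09845889212557599
rel fitted corner -0.09794500878161007 -0.09774378210426063
t 11.25 tcp [ 0.5391 -0.1184  0.291 ] yaw -1.5373 F [ 0.1  0.1 -0.6] go [-295.5   59.3   -8.8] [ 1.5000e-03  1.7000e-03 -1.5373e+00]
```

The dish is flush and square: its outer corner is 98 mm from each fence line and the angle error is under 0.01 rad. Next is the lever, with the fingers shut and the tool turned back.

```bash
python3 -m pendant '[[[-30,6,-9],[0,0,-0.14]],[[-70,14,-9],[0,0,-0.28]],[[-110,22,-9],[0,0,-0.42]],[[-150,30,-9],[0,0,-0.56]],[[-190,38,-9],[0,0,-0.7]],[[-230,46,-9],[0,0,-0.84]],[[-270,54,-9],[0,0,-0.98]],[[-295,59,-9],[0,0,-1.12]],[[-295,59,-9],[0,0,-1.26]],[[-295,59,-9],[0,0,-1.4]]]' 0 |grep -E "tcp|wrist"
python3 -c "
from h import *
togo((.47,.174,.21),.05);c=cap('wrist');save(c,'w6.png');import pickle;pickle.dump(c,open('w6.pkl','wb'))"
```

```text
tcp_pos: [0.471, 0.1746, 0.2997]
wrist_force: [0.9, -0.2, 0.6]
t 12.25 tcp [0.471  0.1746 0.2997] yaw -0.1314 F [ 0.9 -0.2  0.6] go [-0.7  0.6 89.7] [ 0.0018  0.0021 -0.1814]
```

View pics/w6.png

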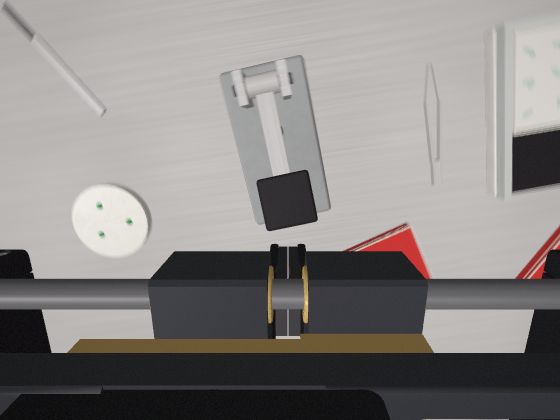

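The pad is at (287,200), with the closed fingers in line with it in front. I measure the pad and descend to above it.

Run:
```python
from h import *
import pickle
c=pickle.load(open('w6.pkl','rb'));v=np.array(c['frame']).astype(int).max(2)
m=np.zeros(v.shape,np.uint8);m[160:238,240:330]=(v[160:238,240:330]<60)*255
k=max(cv2.findContours(m,0,1)[0],key=cv2.contourArea)[:,0]
R=cv2.minAreaRect(np.array([ray(c,p,.098)[:2]*1000 for p in k],np.float32));print(R)
p=np.array(R[0])/1000;togo((p[0],p[1],.185),.06)
```

```text
((474.3227844238281, 175.49864196777344), (49.95509719848633, 49.0254020690918), 4.565542221069336)
t 12.3 tcp [0.4711 0.1743 0.2997] yaw -0.1286 F [ 0.2 -0.5 -0. ] go [  3.3  -1.9 114.7] [ 0.0017  0.0021 -0.1886]
```

```bash
python3 -m pendant '[[[2,-1,30],[0,0,-0.1]],[[2,-1,60],[0,0,-0.19]],[[2,-1,85],[0,0,-0.19]],[[2,-1,105],[0,0,-0.19]],[[2,-1,114],[0,0,-0.19]],[[2,-1,114],[0,0,-0.19]]]'|grep -E "tcp|wrist"
python3 -m pendant '[[[0,0,5],[0,0,0]],[[0,0,9],[0,0,0]],[[0,0,13],[0,0,0]],[[0,0,17],[0,0,0]],[[0,0,20],[0,0,0]],[[0,0,20],[0,0,0]]]'|grep -E "tcp|wrist"
```

```text
tcp_pos: [0.4728, 0.1743, 0.1853]
wrist_force: [-0.3, -0.3, 0.6]
tcp_pos: [0.4729, 0.1754, 0.167]
wrist_force: [-1.4, 0.9, 2.5]
```

```bash
python3 -m pendant '[[[0,0,3],[0,0,0]],[[0,0,6],[0,0,0]],[[0,0,9],[0,0,0]],[[0,0,12],[0,0,0]],[[0,0,15],[0,0,0]],[[0,0,18],[0,0,0]],[[0,0,19],[0,0,0]],[[0,0,19],[0,0,0]],[[0,0,19],[0,0,0]]]'|grep -E "tcp|wrist"
python3 -c "
from h import *
togo((.4725,.175,.146),.06);c=cap('side');save(c,'s7.png',(220,140,400,320),3)"
```

```text
tcp_pos: [0.4724, 0.1752, 0.1477]
wrist_force: [-4.2, 1.2, 6.1]
t 14.4 tcp [0.4724 0.1752 0.1477] yaw 0.0521 F [-4.2  1.2  6.1] go [0.1 0.2 1.7] [ 0.0006  0.0014 -0.0079]
```

View pics/s7.png

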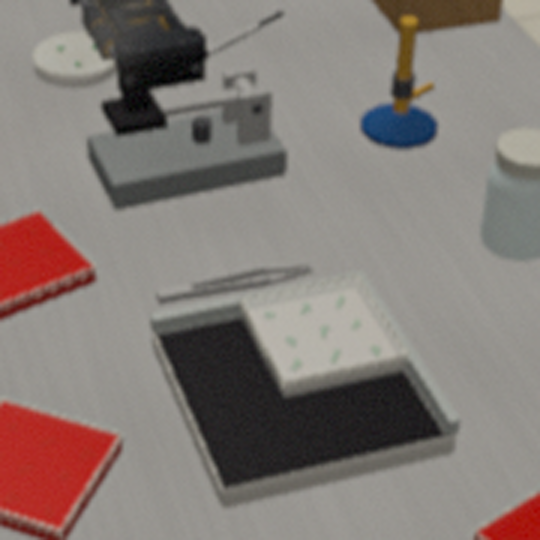

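The fingertips press the pad, the lever arm looks level and the dish sits in the corner. The vertical force of 6.1 N matches half travel. I let it settle, then hand in.

```bash
python3 -m pendant '[[[0,0,1],[0,0,0]],[[0,0,1],[0,0,0]],[[0,0,1],[0,0,0]],[[0,0,1],[0,0,0]],[[0,0,1],[0,0,0]],[[0,0,1],[0,0,0]]]'|grep -E "tcp|wrist"
python3 -c "
from h import *
print(r.finish_job())"
```

```text
tcp_pos: [0.4724, 0.1752, 0.1468]
wrist_force: [-3.9, 0.8, 5.6]
the job is handed in; nothing more can be done
None
```

I handed the job in with the dish measured flush and square in the fence corner and the lever held at about half travel (5.6 N on the pad, pad height about 77 mm); no verdict came back.

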